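Tighten a post foot with a click wrench until it trips

TASK

Two metal feet for the posts of a small kitchen rack stand on the worktop. Tighten the bolt under the click wrench, the wrench with the thick round ribbed grip and a knuckle joint near its head: turn its handle clockwise as seen from above until the bolt comes tight and the handle trips, folding over at the knuckle, and then let go of it. Leave the plain flat spanner on the other foot as it is.

Things in the scene. Friction and masses are not known exactly. Their poses are not given: they have to be found in the camera images.
- click_bolt (a point): Point on the upright axis of the bolt under the click wrench, 50 mm above the worktop and level with the handle's centre line. The aluminium foot (flange 82 x 48 x 8 mm, fixed to the worktop) has its x axis along the flange, from the bolt towards its round post socket (40 mm across, 46 mm high), whose axis is 38 mm from the bolt; z is up. Which foot stands left or right varies.
- click_grip (a point): Centre of the ribbed round grip of the click wrench: 28 mm thick, 84 mm long, lying level 50 mm above the worktop, with free space under it. It is 125 mm from the bolt axis while the handle is straight. Its x axis runs along the handle from the grip to the head, z is up. The wrench is captive on the bolt: it cannot be lifted off, only turned. The knuckle pivot is 85 mm from this point along +x, and so 40 mm from the bolt axis.
- bolt_turn (a joint): Turn of the bolt and of the wrench's head in rad, growing clockwise as seen from above. Starts between 0 and 0.14 and is fully tight at a firm stop at 0.34. The handle then points along the foot's -x axis turned 0.34 rad clockwise. It turns against steady friction of 0.4 N m (about 3 N at the grip) and stays where it is left.
- knuckle (a joint): Breakaway joint of the click wrench in rad, growing clockwise as seen from above: 0 with the handle straight, 0.26 folded (tripped), its stop. It holds straight while the bolt is turned; with the bolt tight it gives way at about 0.7 to 0.9 N m (8 to 11 N across the grip): past about 0.10 a spring throws it over to 0.26, where it stays. The upright pivot is 40 mm from the bolt axis, so once the bolt is tight the grip centre moves on a circle of 85 mm radius about the pivot.
- plain_shank (a point): Middle of the shank of the plain spanner on the other, equal foot: a flat steel ring spanner, bar 11 mm wide and 6 mm thick, 160 mm long, lying low, 15 mm above the worktop, without knuckle or thick grip. This point is 80 mm from its bolt. It turns easily and must be left as it is.

How it is judged:
By the outcome, as a careful person would: the job done as asked, in the order asked, and still so for the second after the job is handed in, with the robot touching nothing.
It also fails if it takes over 32 s, if anything falls off the work surface, if the arm or the gripper's body presses on something with over 40 N, if the wrist force passes 120 N, or if a joint passes its speed limit or range.

ROBOT

A 6-joint arm with a two-finger parallel gripper is mounted at the origin on a cart in front of the work surface, level with it; the furniture and walls round the work are solid. World frame = base frame: x ahead of the robot, y to its left, z up, the work surface at z = 0. Lengths are in m, angles in degrees, forces in N, time in s.
With the tool pointing down it reaches from about 0.25 to 0.725 m from the base axis. Payload 9.7 kg.
Tool frame: the origin (TCP) lies midway between the tips of the shut fingers; the grasp point (between the pads) lies 19 mm behind it (bot.hold_point_z is the distance from the TCP to the grasp point, in m); z points along the fingers, y is the line along which they close (so a half turn about z gives the same grasp; the last joint's range is limited). The gripper opens to 85 mm and grips with 20 to 120 N. Pads are 22 mm wide; open, the fingers measure 114 mm over their backs; the gripper's body (76 mm by 85 mm) begins 54 mm behind the grasp point. The pads swing forward as they close: fully open they stand 13 mm farther back than shut.
Start: joints at [70.13, 4.979, 10.078, 95.1, 0, 90], TCP at [0.187, 0.517, 0.231] pointing down, gripper open.
Joint ranges: [-179.16, 179.16], [-48.56, 103.87], [-65.8, 70.77], [-126.05, 130.52], [-82.76, 87.17], [-180, 180]. Speed limits (degrees/s): [127.2, 127.2, 147.25, 180, 180, 180].

INTERFACE

Orientations are given as [roll, pitch, yaw] about the fixed x, y, z axes, in that order (R = Rz(yaw) Ry(pitch) Rx(roll)).
In Python, from workcell import bot gives the robot as it stands.
- The arm moves only by the tool play_rows, never from a script. Its argument "steps" is a list that holds one entry, the list of rows, each a list of 4 numbers: the shift along the tool's x, y, z in m, then the turn about the tool's z in rad. In form: [[[tx, ty, tz, yaw], ...]]. A call has exactly 5 rows; each row shifts and turns the commanded pose from where the row before left it, along the tool's axes as they then stand; what a row does not reach is not made up. A row lasts 1/12 s, in which the tool goes at most 41.7 mm and 7.16 degrees, less where a joint would pass 70% of its speed; a pose out of reach is approached as far as the arm can. A call is refused whole if a number of a shift passes 0.0417 or a number of a turn 0.125, either way. A call with a gripper value outside its range is refused whole. "gripper" is the finger opening in m, from 0 to 0.0854, set as the call begins (left out, the last holds). The fingers move at their own pace and stop on an object; "squeeze" is the grip in N (left out, the last holds). Time passes only in rows, so rows that do not move let the fingers close, or fill a call up. It gives the time, the measured TCP pose, the force, the opening and the grip force at its end, in the units of the state.
- bot.get_obs(): the state, without advancing time (a new reading comes with each control period).
- bot.camera(name): name is "scene" or "top" or "wrist"; returns a dict with "img" (420x560x3 uint8, blue, green, red), "vfov" (degrees; the focal length in pixels is half the picture's height over the tangent of half this angle, whatever the lens; pixels are square), "cx", "cy" (the principal point, pixels), "xyz" and "attitude" of the camera in the world. Camera axes: x right, y down, z forward; pixel columns grow to the right and rows downward; lengths in m; the calibration is good to about 2 mm. A picture is of the moment at which its call begins. There is no depth.
- bot.job_done(): hands the job in; it is judged then, once.
The state is a dict: "time": time; "q": joint angles; "qd": joint speeds; "joint_efforts": joint torques, N m; "ee_pos": TCP position; "tcp_rot": TCP orientation; "wrist_force": force on the tool from outside, world axes, zero at the start; "torque": the same for the moment, N m; "opening": finger opening in m; "grasp_force": force on a finger pad.
Only numpy, scipy, OpenCV 4.12 (cv2) and the standard library are available. Lean on these libraries where they do the work, as an engineer would, in place of code of your own. Each camera call takes 0.05 s, during which the arm holds its last target. There are 200 camera calls.

## Working session

There is one attempt and no reset: what is moved stays moved. The work goes in short steps, Python scripts to look and compute and a tool call to move; the robot and the scene stay as the last step left them, time stands still between calls to the robot, and variables do not carry over. Pictures are saved under pics/ and viewed, at most 10 in all, crops included, and the job is handed in when it is done.

Besides the shell and the picture viewer there is one more tool, called after "Emit:" as name([rows], argument=value, ...), one row to a line, values as JSON. play_rows: Moves the arm, as the interface text tells. Its arguments: {"type":"object","properties":{"steps":{"type":"array","items":{"type":"array","items":{"type":"array","items":{"type":"number"}}}},"gripper":{"type":"number"},"squeeze":{"type":"number"}},"required":["steps"]}

```bash
mkdir -p pics
cat > h.py <<'E'
import numpy as np,cv2
from scipy.spatial.transform import Rotation as R
from workcell import bot
def ray(c,u,v,z):
    h,w=c["img"].shape[:2]; f=h/2/np.tan(np.radians(c["vfov"])/2)
    M=R.from_euler("xyz",c["attitude"],degrees=True).as_matrix()
    d=M@np.array([(u-c["cx"])/f,(v-c["cy"])/f,1]); p=np.array(c["xyz"])
    return p+d*(z-p[2])/d[2]
E
python3 - <<'E'
from h import *
for n in("top","scene"):
    c=bot.camera(n); cv2.imwrite(f"pics/{n}1.png",c["img"]); print(n,{k:v for k,v in c.items() if k!="img"})
print(bot.get_obs())
E
```

```text
top {'vfov': 44.175868655823834, 'cx': 287.26076172241085, 'cy': 206.61142708538506, 'xyz': array([ 0.41808441, -0.01547149,  1.33741966]), 'attitude': array([-175.88198962,    1.1080911 ,  -88.56166707])}
scene {'vfov': 51.27762029546959, 'cx': 281.09503888085527, 'cy': 215.78479017800382, 'xyz': array([-0.00168973, -0.50790093,  0.85657426]), 'attitude': array([-138.91727608,    0.25327395,  -43.71702556])}
{'time': 0.1, 'q': array([ 7.01315274e+01,  5.00826248e+00,  1.00383367e+01,  9.50984147e+01,
       -8.53808557e-04,  9.00015258e+01]), 'qd': array([ 0.09651693, -0.01409382,  0.07571981,  0.03351846, -0.05552237,
       -0.04773347]), 'joint_efforts': array([ 1.12208461e-03, -5.21562266e+01,  4.65654266e+01,  1.59193785e-02,
        1.13847780e-04,  1.41876288e-05]), 'ee_pos': array([0.18685991, 0.51707114, 0.23064506]), 'tcp_rot': array([-1.79931660e+02,  8.55627889e-04,  1.60130003e+02]), 'wrist_force': array([0.2275904 , 0.14055203, 0.74420651]), 'torque': array([ 0.00252006, -0.03094197, -0.03374866]), 'grasp_force': 0.0, 'opening': 0.08526947581441346}
```

View pics/top1.png

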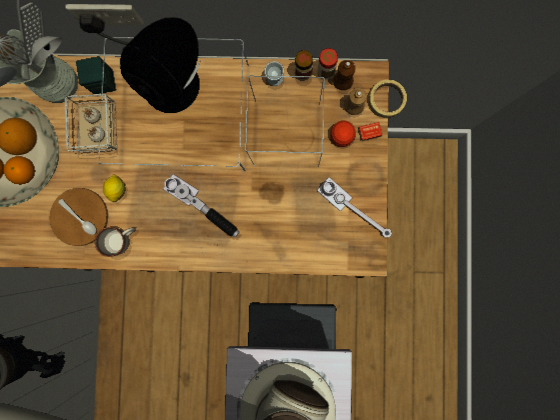

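View pics/scene1.png

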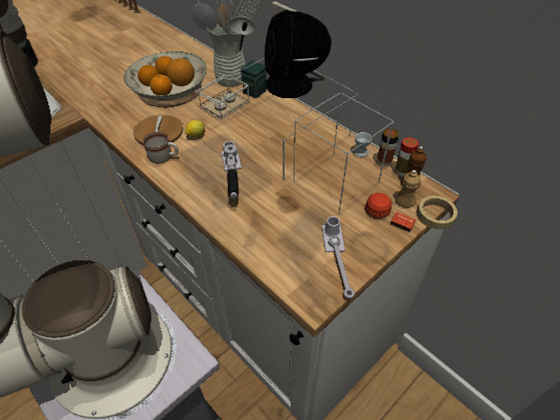

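Run:
```python
from h import *
a=cv2.imread("pics/top1.png")[160:250,150:260]; b=cv2.imread("pics/scene1.png")[130:220,195:305]
cv2.imwrite("pics/crop.png",np.vstack([cv2.resize(a[:,:],None,fx=7,fy=7,interpolation=2)[:600,:780]]))
cv2.imwrite("pics/crop.png",cv2.resize(a,(733,600),interpolation=cv2.INTER_CUBIC))
```

```text
(no output)
```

View pics/crop.png

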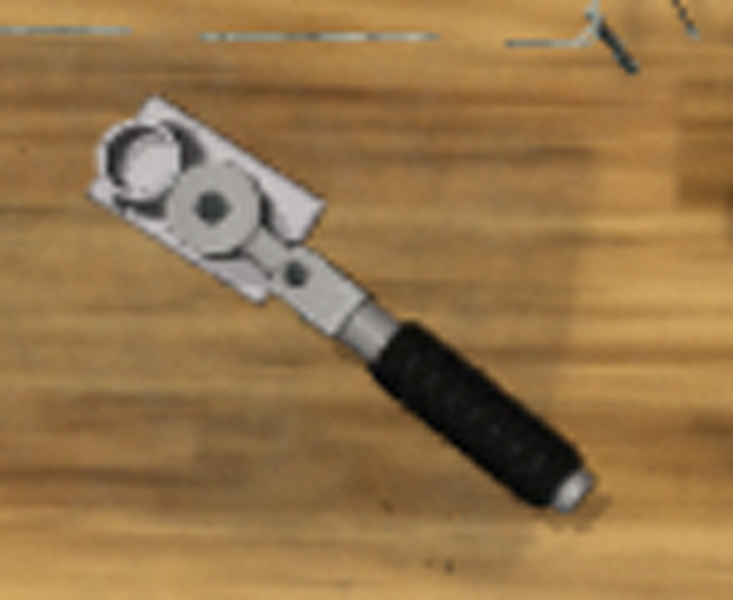

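```bash
cat >> h.py <<'E'
def plan(bolt,ang): return bolt+0.125*np.array([np.cos(ang),np.sin(ang)])
E
python3 - <<'E'
from h import *
c=bot.camera("top"); s=733/110
P={}
for n,(u,v),z in(("bolt",(212,207),.058),("knuck",(295,273),.056),("grip",(478,415),.052),("end",(578,488),.05),("sock",(143,158),.046)):
    P[n]=ray(c,150+(u+.5)/s-.5,160+(v+.5)/s-.5,z)[:2]; print(n,P[n].round(4))
b=P["bolt"]
for n in P:
    if n!="bolt": d=P[n]-b; print(n,np.linalg.norm(d).round(4),np.degrees(np.arctan2(d[1],d[0])).round(2))
E
```

```text
bolt [0.5432 0.2767]
knuck [0.5194 0.245 ]
grip [0.468  0.1751]
end [0.4417 0.137 ]
sock [0.5624 0.3064]
knuck 0.0397 -126.98
grip 0.1264 -126.51
end 0.1727 -126.0
sock 0.0354 57.13
```

Emit:
play_rows([
  [[-0.0254,-0.0151,0,0],[-0.0254,-0.0151,0,0],[-0.0254,-0.0151,0,0],[-0.0254,-0.0151,0,0],[-0.0254,-0.0151,0,0]],
], gripper=0.05)

```text
time: 0.57
ee_pos: [0.2812, 0.4019, 0.231]
tcp_rot: [-180.0, -0.0, 160.2]
wrist_force: [0.8, 0.3, 0.2]
opening: 0.0497
grasp_force: 0.0
```

Run:
```python
from h import *
o=bot.get_obs();print(o["q"].round(1),o["tcp_rot"].round(1),o["ee_pos"].round(3),o["time"])
```

```text
[55.  -3.1  1.8 95.  -0.  74.9] [-180.    -0.   160.2] [0.281 0.402 0.231] 0.5667
```

Emit:
play_rows([
  [[-0.0254,-0.0151,0,0],[-0.0254,-0.0151,0,0],[-0.0254,-0.0151,0,0],[-0.0254,-0.0151,0,0],[-0.0254,-0.0151,0,0]],
])

```text
time: 0.98
ee_pos: [0.3751, 0.2876, 0.2312]
tcp_rot: [-180.0, -0.0, 160.1]
wrist_force: [0.2, 0.0, 0.0]
opening: 0.05
grasp_force: 0.0
```

Emit:
play_rows([
  [[-0.0254,-0.0151,0,0],[-0.0254,-0.0151,0,0],[-0.0254,-0.0151,0,0],[-0.0254,-0.0151,0,0],[-0.0254,-0.0151,0,0]],
])

```text
time: 1.4
ee_pos: [0.4689, 0.1734, 0.2311]
tcp_rot: [-180.0, -0.0, 160.1]
wrist_force: [-0.0, 0.3, 0.3]
opening: 0.0497
grasp_force: 0.0
```

Emit:
play_rows([
  [[0,0,0,-0.12],[0,0,0,-0.12],[0,0,0,-0.12],[0,0,0,-0.12],[0,0,0,-0.12]],
])

```text
time: 1.82
ee_pos: [0.4682, 0.1745, 0.231]
tcp_rot: [-180.0, -0.0, -165.2]
wrist_force: [-0.2, 0.3, 0.0]
opening: 0.0503
grasp_force: 0.0
```

Emit:
play_rows([
  [[0,0,0,-0.12],[0,0,0,-0.12],[0,0,0,-0.12],[0,0,0,-0.12],[0,0,0,-0.12]],
])

```text
time: 2.23
ee_pos: [0.4682, 0.1747, 0.231]
tcp_rot: [180.0, -0.0, -130.8]
wrist_force: [-0.5, -0.2, 0.4]
opening: 0.0502
grasp_force: 0.0
```

Emit:
play_rows([
  [[0,0,0,-0.081],[0,0,0.025,0],[0,0,0.025,0],[0,0,0.025,0],[0,0,0.0,0]],
])

```text
time: 2.65
ee_pos: [0.4663, 0.174, 0.1514]
tcp_rot: [179.8, -0.3, -126.5]
wrist_force: [-1.0, -0.2, -1.1]
opening: 0.0499
grasp_force: 0.0
```

Run:
```python
from h import *
c=bot.camera("wrist"); cv2.imwrite("pics/w1.png",c["img"])
o=bot.get_obs();print(o["q"].round(1),o["tcp_rot"].round(1),o["ee_pos"].round(4),o["time"])
M=R.from_euler("xyz",c["attitude"],degrees=True).as_matrix();f=210/np.tan(np.radians(c["vfov"])/2)
for p in((.5432,.2767,.058),(.468,.175,.05),(.5194,.245,.056),(.5624,.3064,.046)):
    q=M.T@(np.array(p)-c["xyz"]);print((c["cx"]+f*q[0]/q[2],c["cy"]+f*q[1]/q[2]))
```

```text
[ 20.5  -2.7  -6.2  86.7   0.  -33.1] [ 179.9   -0.2 -126.5] [0.4669 0.1743 0.1542] 2.7
(np.float64(274.96734555365174), np.float64(357.0865382824647))
(np.float64(274.717915221741), np.float64(206.54146778796795))
(np.float64(275.2626491819476), np.float64(314.00485874570893))
(np.float64(277.6188425699327), np.float64(380.0228754558601))
```

View pics/w1.png

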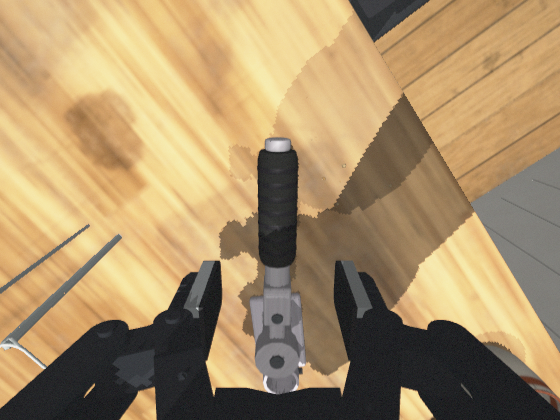

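Emit:
play_rows([
  [[0,0.001,0.03,0],[0,0,0.03,0],[0,0,0.03,0],[0,0,0.025,0],[0,0,0.01,0]],
])

```text
time: 3.12
ee_pos: [0.4667, 0.1751, 0.0297]
tcp_rot: [179.9, -0.1, -126.5]
wrist_force: [-1.2, -0.1, -0.4]
opening: 0.05
grasp_force: 0.0
```

Emit:
play_rows([
  [[0,0,0,0],[0,0,0,0],[0,0,0,0],[0,0,0,0],[0,0,0,0]],
], gripper=0.038)

```text
time: 3.53
ee_pos: [0.4684, 0.1757, 0.0329]
tcp_rot: [-179.9, 0.1, -126.5]
wrist_force: [0.6, 0.0, 0.2]
opening: 0.0384
grasp_force: 0.0
```

Run:
```python
from h import *
c=bot.camera("wrist"); cv2.imwrite("pics/w2.png",c["img"])
```

```text
(no output)
```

View pics/w2.png

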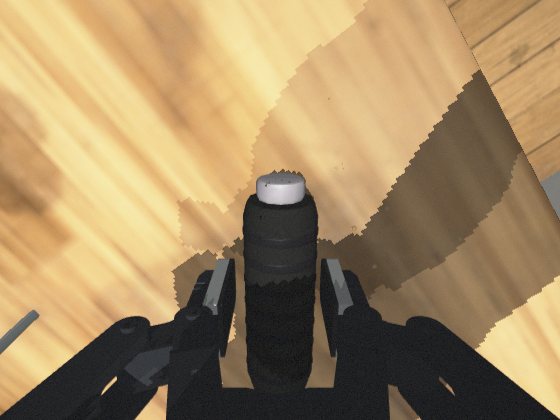

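The grip (columns 245–317) sits between the fingers (235 and 325), centred. I now turn it about the bolt.

Emit:
play_rows([
  [[0,0.0038,0,0.03],[0,0.0038,0,0.03],[0,0.0038,0,0.03],[0,0.0038,0,0.03],[0,0.0038,0,0.03]],
])

```text
time: 4.0
ee_pos: [0.4536, 0.1875, 0.032]
tcp_rot: [-179.9, 0.1, -135.2]
wrist_force: [2.6, -1.7, -0.6]
opening: 0.038
grasp_force: 1.5
```

Emit:
play_rows([
  [[0,0.0038,0,0.03],[0,0.0038,0,0.03],[0,0.0038,0,0.03],[0,0.0038,0,0.03],[0,0.0,0,0.0]],
])

```text
time: 4.42
ee_pos: [0.4431, 0.1991, 0.032]
tcp_rot: [-180.0, 0.1, -142.0]
wrist_force: [0.6, 0.6, 0.4]
opening: 0.0376
grasp_force: 0.3
```

Emit:
play_rows([
  [[0,0.002,0,0.02],[0,0.002,0,0.02],[0,0.002,0,0.02],[0,0.0,0,0.0],[0,0.0,0,0.0]],
])

```text
time: 4.83
ee_pos: [0.4401, 0.2033, 0.0319]
tcp_rot: [-179.9, 0.1, -145.4]
wrist_force: [4.3, -2.0, 0.6]
opening: 0.0381
grasp_force: 2.6
```

Emit:
play_rows([
  [[0,0.0022,0,0.02],[0,0.0022,0,0.02],[0,0.0022,0,0.02],[0,0.0022,0,0.02],[0,0.0,0,0.0]],
])

```text
time: 5.25
ee_pos: [0.4337, 0.2112, 0.0312]
tcp_rot: [180.0, -0.0, -150.0]
wrist_force: [0.4, -0.6, -0.1]
opening: 0.0382
grasp_force: 0.0
```

Emit:
play_rows([
  [[0,0.0022,0,0.025],[0,0.0022,0,0.025],[0,0.0022,0,0.025],[0,0.0,0,0.0],[0,0.0,0,0.0]],
])

```text
time: 5.67
ee_pos: [0.4308, 0.2167, 0.0311]
tcp_rot: [180.0, -0.0, -154.2]
wrist_force: [-0.4, 0.1, 1.2]
opening: 0.0379
grasp_force: 0.0
```

Run:
```python
from h import *
c=bot.camera("wrist"); cv2.imwrite("pics/w3.png",c["img"])
```

```text
(no output)
```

View pics/w3.png

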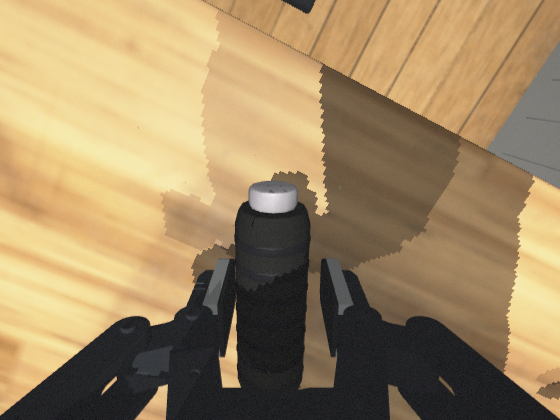

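Emit:
play_rows([
  [[0,0.0018,0,0.02],[0,0.0018,0,0.02],[0,0.0018,0,0.02],[0,0.0,0,0.0],[0,0.0,0,0.0]],
])

```text
time: 6.13
ee_pos: [0.43, 0.22, 0.0313]
tcp_rot: [-179.7, 0.0, -157.8]
wrist_force: [7.3, -11.7, -1.3]
opening: 0.0376
grasp_force: 6.6
```

Emit:
play_rows([
  [[0,0.0018,0,0.0],[0,0.0018,0,0.0],[0,0,0,0.0],[0,0.0,0,0.0],[0,0.0,0,0.0]],
])

```text
time: 6.55
ee_pos: [0.4295, 0.2209, 0.0311]
tcp_rot: [-179.4, 0.0, -157.9]
wrist_force: [13.7, -26.0, -0.6]
opening: 0.0379
grasp_force: 14.5
```

Emit:
play_rows([
  [[0,-0.004,0,0.0],[0,-0.004,0,0.0],[0,-0.0015,0,0.0],[0,0.0,0,0.0],[0,0.0,0,0.0]],
], gripper=0.05)

```text
time: 6.97
ee_pos: [0.431, 0.2163, 0.0313]
tcp_rot: [180.0, -0.0, -157.7]
wrist_force: [0.3, 0.0, 1.0]
opening: 0.0499
grasp_force: 0.0
```

Emit:
play_rows([
  [[0,0,-0.01,0.0],[0,0,-0.02,0.0],[0,0,-0.03,0.0],[0,0.0,-0.04,0.0],[0,0.0,-0.04,0.0]],
])

```text
time: 7.38
ee_pos: [0.4303, 0.2161, 0.1731]
tcp_rot: [180.0, -0.1, -157.7]
wrist_force: [1.2, -0.5, 0.7]
opening: 0.0497
grasp_force: 0.0
```

Emit:
play_rows([
  [[0.03,0,-0.02,0.0],[0.03,0,0,0.0],[0,0,0,0.0],[0,0.0,0,0.0],[0,0.0,0,0.0]],
])

```text
time: 7.8
ee_pos: [0.3758, 0.1937, 0.1918]
tcp_rot: [180.0, 0.1, -157.7]
wrist_force: [0.5, 0.2, -0.7]
opening: 0.0502
grasp_force: 0.0
```

Run:
```python
from h import *
c=bot.camera("wrist"); cv2.imwrite("pics/w4.png",c["img"])
c=bot.camera("top"); cv2.imwrite("pics/t4.png",cv2.resize(c["img"][150:270,150:310],(800,600),interpolation=2))
```

```text
(no output)
```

View pics/w4.png

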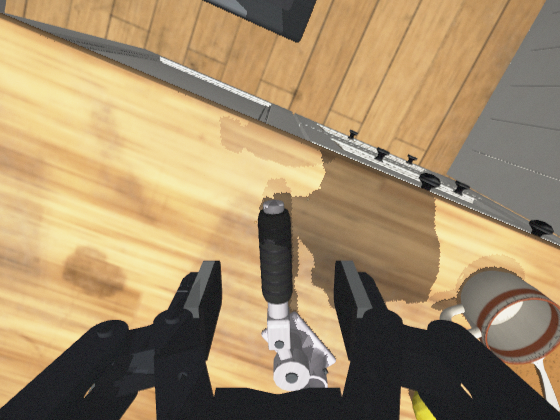

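The picture shows the bolt at (292,378), the knuckle at (280,344) and the grip end at (273,207). The handle is folded about 16° clockwise at the knuckle (its stop is 15°), and the gripper is clear of it.

```bash
python3 -c "
from workcell import bot
print(bot.job_done())"
```

```text
the job is handed in; nothing more can be done
None
```

The click wrench's bolt was turned clockwise to its stop and the handle tripped (about 16° at the knuckle in the last picture, against its 15° stop); the gripper was then lifted clear, the plain spanner was not touched, and the job was handed in at about 8 s.

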